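# Slide two glaze test tiles out over the ends of a ware ledge

### The job

The teal and the purple glaze test tile lie flat on the little wooden ledge, where nobody can get hold of their edges. With a fingertip, gently push each tile along the ledge towards the end nearer to it, until about a third of the tile stands out past that end and it still lies flat on the board. Do not pinch, lift or drop the tiles, and leave the two jars and the red-lidded pot beside the ledge where they stand.

Things in the scene. Friction and masses are not known exactly. Their poses are not given: they have to be found in the camera images.
- ledge: Fixed wooden board on two battens, 110 mm deep (its x), 320 mm long (its y), top face 40 mm above the table. Origin: centre of the footprint at table height. x points away from the robot, y left along the ledge, turned up to 0.22 rad. A rail 10 mm thick stands 14 mm above the board along the back edge (x 0.045 to 0.055 m); both ends are open.
- ledge_left_end (a point): Middle of the board's left end (its +y end), at the height of its top face.
- ledge_right_end (a point): Middle of the board's right end (its -y end), at the height of its top face.
- tile_teal: Loose glaze test tile, cream with a teal patch on top, 50 x 50 x 8 mm (9 mm at the patch), 45 g give or take 40 %. Origin: centre of its underside, on the board; z up. It lies in one half of the ledge (which tile is in which half varies), its inner side at least 40 mm from the ledge's middle, turned up to 0.12 rad against the ledge.
- tile_purple: Loose glaze test tile, cream with a purple patch on top, 50 x 50 x 8 mm (9 mm at the patch), 45 g give or take 40 %. Origin: centre of its underside, on the board; z up. It lies in one half of the ledge (which tile is in which half varies), its inner side at least 40 mm from the ledge's middle, turned up to 0.12 rad against the ledge.
- jar_blue: Loose small glaze jar with a blue lid, 43 mm across and 45 mm high, on the table in front of the ledge; leave it. Origin: centre of its underside.
- jar_amber: Loose small amber jar with a white lid, 43 mm across and 39 mm high, on the table in front of the ledge; leave it. Origin: centre of its underside.
- pot_red: Loose paint pot with a red lid and a pale body, 62 mm across and 68 mm high, on the table behind the ledge; leave it. Origin: centre of its underside.
Mind the look-alikes: they are no part of the job. What is shaped like the tile_teal but black is not meant.

How it is judged:
By the outcome, as a careful person would: the job done as asked, in the order asked, and still so for the second after the job is handed in, with the robot touching nothing.
It also fails if it takes over 50 s, if anything falls off the work surface, if the arm or the gripper's body presses on something with over 40 N, if the wrist force passes 120 N, or if a joint passes its speed limit or range.

### The arm

A 7-joint arm with a two-finger parallel gripper is mounted at the origin on a cart in front of the work surface, level with it; the furniture and walls round the work are solid. World frame = base frame: x ahead of the robot, y to its left, z up, the work surface at z = 0. Lengths are in m, angles in rad, forces in N, time in s.
With the tool pointing down it reaches from about 0.425 to 0.8 m from the base axis. Payload 8.3 kg.
Tool frame: the origin (TCP) lies at the very end of the fingers, on their centre line; the grasp point (between the pads) lies 19 mm behind it; z points along the fingers, x is the direction in which the jaws open and shut, and the axes are right-handed (so a half turn about z gives the same grasp; the last joint's range is limited). The gripper opens to 85 mm and grips with 20 to 120 N. Pads are 22 mm wide; open, the fingers measure 114 mm over their backs; the gripper's body (76 mm by 85 mm) begins 54 mm behind the grasp point. The pads swing forward as they close: fully open they stand 13 mm farther back than shut.
Start: joints at [-1.359, 0.383, 0.016, 1.37, -0.006, 1.388, -0.046], TCP at [0.17, 0.602, 0.202] pointing down, gripper open.
Joint ranges: [-2.95, 2.95], [-0.25, 2.06], [-1.52, 1.56], [0.18, 2.33], [-1.44, 4.58], [0.02, 2.06], [-3.01, 3.01]. Speed limits (rad/s): [2.39, 2.39, 3.01, 3.01, 3.14, 3.14, 3.14].

### API

Orientations are given as [roll, pitch, yaw] about the fixed x, y, z axes, in that order (R = Rz(yaw) Ry(pitch) Rx(roll)).
In Python, from bench import manip gives the robot as it stands. The module is installed in compiled form; this text tells all that it offers.
- The arm moves only by the tool servo_tool, never from a script. Its argument "increments" is text: rows parted by semicolons, each of 7 numbers parted by spaces: the shift along the world's x, y, z in mm, then the turn, a rotation vector about the world's x, y, z in rad, then the opening, from 0 (shut) to 1 (fully open). A call has 1 to 20 rows; each row is the pose to reach, as a shift and turn from the pose commanded when the call began; what a row does not reach only later rows make up. A row lasts 1/12 s, in which the tool goes at most 41.7 mm and 7.16 degrees, less where a joint would pass 70% of its speed; a pose out of reach is approached as far as the arm can. A call with a gripper value outside its range is refused whole. The fingers move at their own pace and stop on an object; the grip force is fixed at half the most. Time passes only in rows, so rows that repeat a pose let the fingers close. It gives the time, the measured TCP pose, the force and the opening at its end, in the units of the state.
- manip.get_state(): the state, without advancing time (a new reading comes with each control period).
- manip.grab_frame(name): name is "scene" or "top"; returns a dict with "pixels" (480x640x3 uint8, red, green, blue), "z_map" (480x640 float32, m along the optical axis (not along the pixel's ray), 0 where there is no reading), "K" (3x3 intrinsics, pixels), "xyz" and "orientation" of the camera in the world. Camera axes: x right, y down, z forward; pixel columns grow to the right and rows downward; lengths in m; the calibration is good to about 2 mm. A picture is of the moment at which its call begins.
- manip.close_job(): hands the job in, once; it reports no verdict.
Trained networks look in the newest picture that a camera, given by its name, has taken for a name from the list of things; names that differ only in an ending like _2 or _b are one class to them, and where a whole thing is asked for, a point or a joint stands for the part that bears it (a point fixed in the world has none). Each returns a list of dicts, best first, with "conf" (0 to 1); they miss things now and then, are a little off and sometimes report something else, mostly with a low value. They report only what shows in the picture. A call takes as long as a camera call. They do not tell look-alikes from the thing itself.
- manip.silhouettes(camera, label): "mask" (480x640 bool, what is visible of it).
- manip.mark_of(camera, label): "at" ([x, y, z] in m, in world coordinates, good to about 4 mm: a listed point, or the origin of a listed thing).
The state is a dict: "time_s": time; "joints": joint angles; "joint_velocities": joint speeds; "joint_efforts": joint torques, N m; "ee_pos": TCP position; "tcp_rot": TCP orientation; "ft_force": force on the tool from outside, world axes, zero at the start; "torque": the same for the moment, N m; "grip_width": finger opening in m.
Only numpy, scipy, OpenCV 4.12 (cv2) and the standard library are available. Lean on these libraries where they do the work, as an engineer would, in place of code of your own. Each camera call takes 0.05 s, during which the arm holds its last target. There are 200 camera calls.

## Working session

There is one attempt and no reset: what is moved stays moved. The work goes in short steps, Python scripts to look and compute and a tool call to move; the robot and the scene stay as the last step left them, time stands still between calls to the robot, and variables do not carry over. Pictures are saved under pics/ and viewed, about 8 in all and at most 12, crops included, and the job is handed in when it is done.

Besides the shell and the picture viewer there is one more tool, called after "Call:" by a JSON object that holds its "fn" and its "kwargs". servo_tool: Moves the arm, as the interface text tells. Its arguments: {"type":"object","properties":{"increments":{"type":"string"}},"required":["increments"]}

```bash
mkdir -p pics
cat > h.py <<'E'
import numpy as np, cv2
from bench import manip
from scipy.spatial.transform import Rotation as R
def frame(n,save=None):
    f=manip.grab_frame(n)
    if save: cv2.imwrite('pics/'+save,f['pixels'][:,:,::-1])
    return f
def rot(f):
    o=np.array(f['orientation'],float)
    return o if o.shape==(3,3) else R.from_euler('xyz',o).as_matrix()
def cloud(f):
    z=f['z_map'];K=f['K'];v,u=np.mgrid[:480,:640]
    p=np.stack([(u-K[0,2])/K[0,0]*z,(v-K[1,2])/K[1,1]*z,z],-1)
    return p@rot(f).T+np.array(f['xyz'])
def proj(f,p):
    q=(np.array(p)-f['xyz'])@rot(f); q=q@np.array(f['K']).T
    return q[...,:2]/q[...,2:]
E
python3 - <<'E'
from h import *
for c in ('top','scene'):
    f=frame(c,c+'1.png'); print(c,f['xyz'],f['orientation'])
    P=cloud(f)
    for n in ('tile_teal','tile_purple','jar_blue','jar_amber','pot_red','ledge','ledge_left_end','ledge_right_end'):
        for m in manip.mark_of(c,n)[:2]: print(n,round(m['conf'],2),np.round(m['at'],4),proj(f,m['at']).round())
        if n.startswith('tile'):
            for s in manip.silhouettes(c,n)[:2]:
                r=cv2.minAreaRect(np.argwhere(s['mask'])[:,::-1].astype(np.float32)); q=P[s['mask']&(f['z_map']>0)]
                print('  sil',round(s['conf'],2),r,np.median(q,0).round(4), cv2.minAreaRect(q[:,:2].astype(np.float32)*1000))
s=manip.get_state();print(s['time_s'],s['ee_pos'],s['tcp_rot'],s['grip_width'])
E
```

```text
top [0.32393709 0.20320838 0.87389335] [-2.93535221e+00 -7.59686326e-04 -1.63075005e+00]
tile_teal 0.9 [0.4465 0.4344 0.0006] [201. 278.]
tile_teal 0.56 [0.4768 0.2349 0.0423] [300. 254.]
  sil 0.91 ((300.4230651855469, 254.11538696289062), (26.279563903808594, 26.279563903808594), 78.69007110595703) [0.4753 0.2335 0.0474] ((476.62890625, 233.98609924316406), (52.465877532958984, 49.8824462890625), 8.63086223602295)
  sil 0.9 ((199.8599853515625, 278.01995849609375), (24.890159606933594, 26.02153205871582), 81.8698959350586) [0.4464 0.4351 0.0071] ((446.5706481933594, 435.8585510253906), (50.0526237487793, 50.40946578979492), 5.715808391571045)
tile_purple 0.77 [0.5006 0.08   0.0411] [379. 237.]
tile_purple 0.74 [0.524  0.     0.0426] [420. 223.]
  sil 0.62 ((381.4595031738281, 237.2369842529297), (26.457950592041016, 27.902496337890625), 81.25383758544922) [0.4981 0.0771 0.0475] ((500.0181579589844, 75.93463134765625), (52.76019287109375, 53.68708419799805), 4.0284905433654785)
jar_blue 0.73 [ 4.103e-01  5.250e-02 -1.000e-04] [395. 285.]
jar_blue 0.62 [ 5.694e-01  3.012e-01 -3.000e-
[... 1059 characters left out ...]
 0.61 [0.4769 0.2324 0.0387] [293. 237.]
  sil 0.58 ((369.08123779296875, 276.8736267089844), (30.282424926757812, 27.097965240478516), 32.7352294921875) [0.4998 0.0748 0.048 ] ((503.1092224121094, 75.57948303222656), (56.365909576416016, 49.70521545410156), 6.2675700187683105)
jar_blue 0.69 [0.4072 0.0523 0.003 ] [342. 334.]
jar_amber 0.92 [0.3877 0.1897 0.0014] [276. 293.]
pot_red 0.74 [0.5676 0.3075 0.0037] [299. 200.]
ledge 0.65 [4.926e-01 1.548e-01 4.000e-04] [331. 268.]
ledge_left_end 0.88 [0.4633 0.3088 0.0412] [259. 218.]
ledge_right_end 0.96 [0.526  0.003  0.0418] [412. 294.]
1.1 [0.16952963 0.60154271 0.20167943] [-3.14152225e+00  6.93784765e-05  1.29606263e+00] 0.08511278672261727
```

View pics/top1.png

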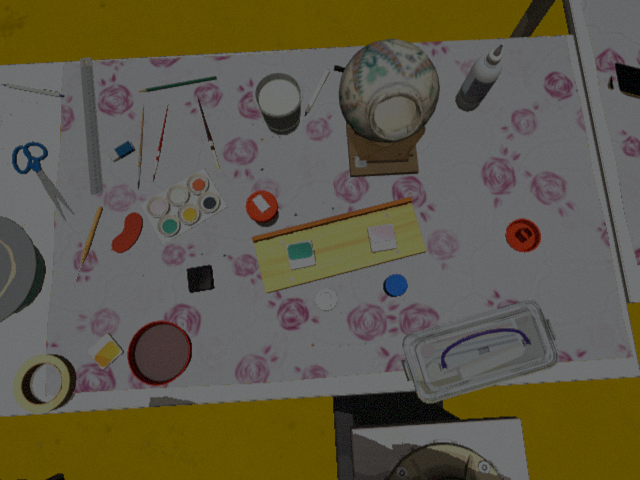

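View pics/scene1.png

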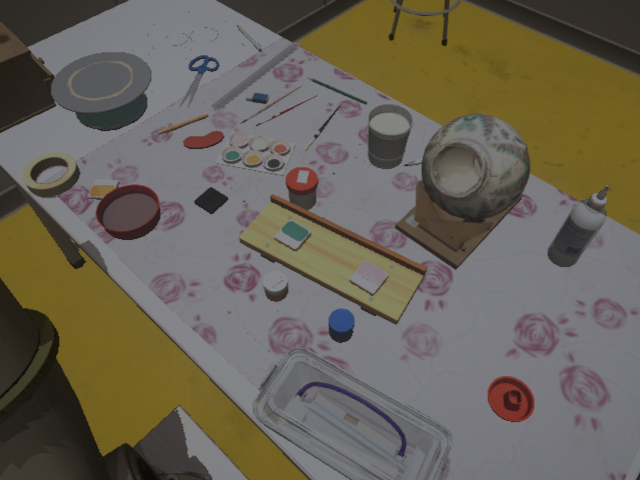

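The pictures agree with the networks:
- **Ledge:** centre about (0.494, 0.156), yaw about 0.194.
- **Teal tile:** top px (300,254), left half. The black look-alike is at (200,278).
- **Purple tile:** top px (382,237), right half. The blue jar, amber jar and pot are at (395,285), (327,300) and (262,207).

I'll shut the fingers and move above the middle of the ledge.

Call:
{"fn": "servo_tool", "kwargs": {"increments": "317 -426 0 0 0 0.469 0;317 -426 0 0 0 0.469 0;317 -426 0 0 0 0.469 0;317 -426 0 0 0 0.469 0;317 -426 0 0 0 0.469 0;317 -426 0 0 0 0.469 0;317 -426 0 0 0 0.469 0;317 -426 0 0 0 0.469 0;317 -426 0 0 0 0.469 0;317 -426 0 0 0 0.469 0;317 -426 0 0 0 0.469 0;317 -426 0 0 0 0.469 0;317 -426 0 0 0 0.469 0;317 -426 0 0 0 0.469 0;317 -426 0 0 0 0.469 0;317 -426 -30 0 0 0.469 0;317 -426 -60 0 0 0.469 0;317 -426 -90 0 0 0.469 0;317 -426 -110 0 0 0.469 0;317 -426 -110 0 0 0.469 0"}}

```text
time_s: 2.77
ee_pos: [0.4828, 0.1759, 0.0874]
tcp_rot: [-3.134, 0.002, 1.768]
ft_force: [-0.7, -0.3, -0.5]
grip_width: 0.0001
```

Call:
{"fn": "servo_tool", "kwargs": {"increments": "0 0 -15 0 0 0 0;0 0 -30 0 0 0 0;0 0 -38 0 0 0 0;0 0 -42 0 0 0 0;0 0 -45 0 0 0 0;0 0 -45 0 0 0 0;0 0 -45 0 0 0 0;0 0 -45 0 0 0 0"}}

```text
time_s: 3.43
ee_pos: [0.4871, 0.1758, 0.0475]
tcp_rot: [3.14, -0.0, 1.765]
ft_force: [-0.1, -0.7, 0.3]
grip_width: -0.0
```

Run:
```python
from h import *
f=frame('scene'); im=f['pixels'][170:340,220:440,::-1]
cv2.imwrite('pics/s2.png',cv2.resize(im,None,fx=3.5,fy=3.5,interpolation=cv2.INTER_CUBIC))
P=cloud(f); m=(np.hypot(P[...,0]-.494,P[...,1]-.156)<.15)&(f['z_map']>0)&(P[...,2]>.034)&(P[...,2]<.044)
print('board z',np.median(P[m][:,2]),m.sum())
s=manip.get_state();print(s['ee_pos'],s['ft_force'])
```

```text
board z 0.03964188866746354 7363
[0.48703877 0.17573369 0.04741805] [-0.19383935 -0.38336339  0.1747188 ]
```

View pics/s2.png

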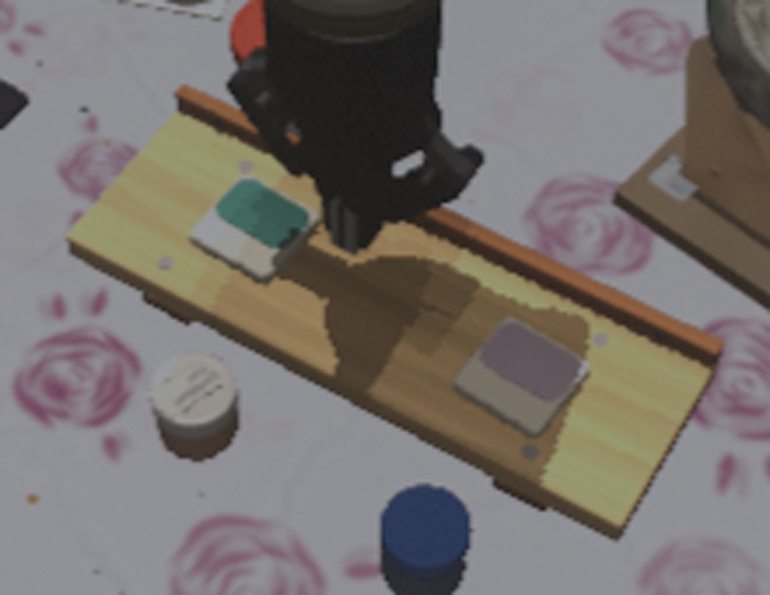

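Call:
{"fn": "servo_tool", "kwargs": {"increments": "0 0 -4 0 0 0 0;-1 5 -4 0 0 0 0;-2 11 -4 0 0 0 0;-3 17 -4 0 0 0 0;-4 22 -4 0 0 0 0;-5 26 -4 0 0 0 0;-6 30 -4 0 0 0 0;-7 35 -4 0 0 0 0;-8 40 -4 0 0 0 0;-9 45 -4 0 0 0 0;-10 50 -4 0 0 0 0;-11 55 -4 0 0 0 0;-12 60 -4 0 0 0 0;-13 65 -4 0 0 0 0;-14 70 -4 0 0 0 0;-15 75 -4 0 0 0 0;-16 79 -4 0 0 0 0;-16 81 -4 0 0 0 0;-16 82 -4 0 0 0 0;-16 82 -4 0 0 0 0"}}

```text
time_s: 5.15
ee_pos: [0.4706, 0.2577, 0.0427]
tcp_rot: [-3.142, 0.0, 1.765]
ft_force: [-0.5, -0.1, 0.9]
grip_width: -0.0002
```

```bash
cat > chk.py <<'E'
import sys
from h import *
def sil(c,n):
    # pick the silhouette on the board with best confidence (world rect, mm)
    f=frame(c); P=cloud(f)
    for s in manip.silhouettes(c,n):
        q=P[s['mask']&(f['z_map']>0)]
        if len(q)<30: continue
        med=np.median(q,0)
        t=q[abs(q[:,2]-.048)<.004]
        if .035<med[2]<.055 and len(t)>30:
            r=cv2.minAreaRect(t[:,:2].astype(np.float32)*1000)
            d=np.array(r[0])/1000-[.494,.156]; 
            print(c,n,round(s['conf'],2),'ctr',np.round(r[0],1),'size',np.round(r[1],1),'ang',round(r[2],1),'along',(d@[-.193,.981]).round(4),'n',(d@[.981,.193]).round(4))
    return f
for n in ('tile_teal','tile_purple'):
    for c in ('top','scene'):
        f=sil(c,n)
        for m in manip.mark_of(c,n)[:3]: print('   mark',round(m['conf'],2),np.round(m['at'],4))
for m in ('ledge_left_end','ledge_right_end'):
    for c in ('top','scene'): print(m,[(round(k['conf'],2),np.round(k['at'],4)) for k in manip.mark_of(c,m)[:1]])
s=manip.get_state();print(s['time_s'],s['ee_pos'],s['ft_force'])
im=f['pixels'][170:340,220:440,::-1]
cv2.imwrite('pics/'+sys.argv[1],cv2.resize(im,None,fx=3.5,fy=3.5,interpolation=cv2.INTER_CUBIC))
E
python3 chk.py s3.png
```

```text
mark 0.59 [0.446  0.4343 0.0019]
scene tile_teal 0.81 ctr [477.  233.4] size [50.9 52.1] ang 9.1 along 0.0792 n -0.0018
   mark 0.7 [4.499e-01 4.336e-01 1.000e-04]
   mark 0.19 [ 0.4089  0.056  -0.0016]
   mark 0.78 [0.5005 0.0774 0.0419]
   mark 0.73 [ 5.239e-01 -5.000e-04  4.100e-02]
scene tile_purple 0.58 ctr [500.8  75.9] size [52.6 50.1] ang 6.4 along -0.0799 n -0.0087
   mark 0.84 [0.5027 0.07   0.043 ]
ledge_left_end []
ledge_left_end [(0.92, array([0.463 , 0.3123, 0.0423]))]
ledge_right_end [(0.92, array([ 0.524 , -0.001 ,  0.0376]))]
ledge_right_end [(0.76, array([0.528 , 0.002 , 0.0414]))]
5.95 [0.4705518  0.25755661 0.04269834] [-0.27217321  0.23255622 -0.34262995]
```

View pics/s3.png

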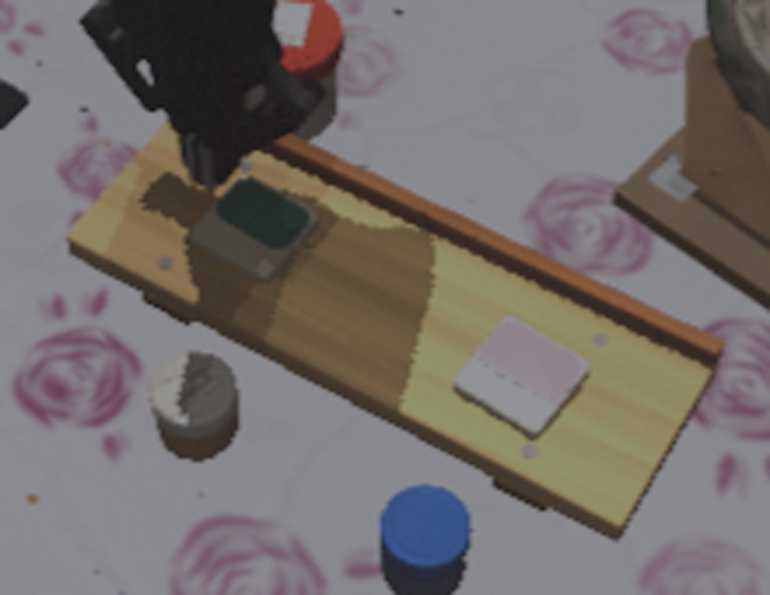

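The tile did not move and no force showed, so the finger passed over it or is not where I think it is. I'll measure the fingertip itself.

Run:
```python
from h import *
s=manip.get_state();e=np.array(s['ee_pos']);print(e,s['tcp_rot'],s['joints'])
for c in('scene','top'):
    f=frame(c);P=cloud(f);print(c,'TCP px',proj(f,e).round(1))
    if c=='scene':
        # dark pixels near fingertip
        g=f['pixels'].max(-1)
        for v in range(205,236,3):
            row=[(u,int(g[v,u]),*(P[v,u]*1000).round().astype(int)) for u in range(268,292,3)]
            print(v,[(r[0],r[1],int(r[2]),int(r[3]),int(r[4])) for r in row])
```

```text
[0.4705518  0.25755661 0.04269834] [-3.14157945e+00  4.78719589e-05  1.76506599e+00] [-0.77570284  0.33592347  0.25864401  1.82408937 -0.10068623  0.99431983
  1.28915134]
scene TCP px [280.9 229.9]
205 [(268, 104, 498, 320, 38), (271, 32, 458, 262, 120), (274, 31, 461, 258, 121), (277, 30, 461, 250, 127), (280, 29, 458, 238, 139), (283, 30, 467, 241, 129), (286, 29, 472, 240, 126), (289, 30, 474, 234, 128)]
208 [(268, 143, 103, -182, 788), (271, 40, 463, 269, 102), (274, 50, 462, 259, 111), (277, 30, 462, 251, 118), (280, 28, 463, 245, 122), (283, 31, 467, 242, 120), (286, 29, 468, 235, 126), (289, 31, 468, 228, 132)]
211 [(268, 142, 487, 309, 39), (271, 65, 491, 305, 39), (274, 45, 461, 259, 104), (277, 43, 462, 252, 108), (280, 28, 463, 245, 114), (283, 32, 468, 243, 111), (286, 31, 464, 232, 123), (289, 33, 467, 227, 125)]
214 [(268, 139, 483, 304, 39), (271, 109, 485, 299, 41), (274, 51, 461, 260, 95), (277, 49, 463, 254, 98), (280, 40, 464, 248, 102), (283, 30, 467, 244, 103), (286, 30, 475, 244, 96), (289, 65, 103, -182, 788)]
217 [(268, 141, 478, 300, 37), (271, 138, 481, 294
[... 720 characters left out ...]
8, 48), (286, 44, 481, 254, 48), (289, 43, 484, 250, 48)]
229 [(268, 67, 458, 278, 39), (271, 69, 462, 275, 38), (274, 66, 466, 271, 39), (277, 63, 468, 266, 40), (280, 69, 473, 262, 39), (283, 45, 471, 252, 50), (286, 44, 474, 247, 51), (289, 43, 480, 246, 47)]
232 [(268, 105, 453, 273, 40), (271, 66, 457, 270, 38), (274, 68, 461, 265, 39), (277, 68, 463, 260, 42), (280, 73, 464, 252, 48), (283, 54, 467, 248, 48), (286, 44, 470, 244, 49), (289, 43, 475, 240, 48)]
235 [(268, 129, 448, 268, 40), (271, 133, 452, 264, 39), (274, 69, 455, 259, 41), (277, 74, 454, 250, 50), (280, 73, 458, 247, 49), (283, 73, 463, 245, 46), (286, 70, 466, 240, 47), (289, 48, 469, 235, 50)]
top TCP px [288.2 257.6]
```

The camera puts the fingertips at z ≈ 0.075, while the reported TCP is 0.043. The real tip is about 30 mm higher than reported, so the finger went over the tile without touching it. I'll go by the camera: back to the middle, then lower in steps while watching the force.

Call:
{"fn": "servo_tool", "kwargs": {"increments": "4 -20 0 0 0 0 0;8 -40 0 0 0 0 0;12 -60 0 0 0 0 0;16 -82 0 0 0 0 0;16 -82 -5 0 0 0 0;16 -82 -10 0 0 0 0;16 -82 -15 0 0 0 0;16 -82 -20 0 0 0 0;16 -82 -22 0 0 0 0;16 -82 -22 0 0 0 0;16 -82 -22 0 0 0 0"}}

```text
time_s: 6.97
ee_pos: [0.4863, 0.1761, 0.0204]
tcp_rot: [-3.141, 0.0, 1.766]
ft_force: [0.0, 1.0, 0.7]
grip_width: 0.0001
```

```bash
cat > tip.py <<'E'
from h import *
s=manip.get_state();e=np.array(s['ee_pos']);print(e,s['ft_force'])
f=frame('scene');P=cloud(f)
d=P-e; un=np.stack([d[...,:2]@[-.193,.981],d[...,:2]@[.981,.193]],-1)
m=(abs(un[...,0])<.016)&(abs(un[...,1])<.018)&(f['z_map']>0)&(f['pixels'].max(-1)<60)&(P[...,2]>.043)&(P[...,2]<.1)
q=P[m]; print(m.sum(),'lowest z',np.sort(q[:,2])[:12].round(4))
lo=un[m][q[:,2]<np.sort(q[:,2])[8]+.015]; print('u range',lo[:,0].min(),lo[:,0].max(),'n',lo[:,1].min(),lo[:,1].max())
E
python3 tip.py
```

```text
[0.48626536 0.17609209 0.02044028] [0.0489225  1.03044436 0.6758979 ]
236 lowest z [0.0526 0.0538 0.0548 0.0549 0.0553 0.0565 0.0569 0.0569 0.0571 0.0572
 0.0576 0.0579]
u range -0.014649605418386759 0.012983291030249498 n -0.010538698237183902 0.008078387523320294
```

Call:
{"fn": "servo_tool", "kwargs": {"increments": "0 0 -2 0 0 0 0;0 0 -4 0 0 0 0;0 0 -6 0 0 0 0;0 0 -7 0 0 0 0;0 0 -8 0 0 0 0;0 0 -8 0 0 0 0;0 0 -8 0 0 0 0"}}

```text
time_s: 7.6
ee_pos: [0.4865, 0.1755, 0.0126]
tcp_rot: [-3.141, 0.0, 1.765]
ft_force: [-0.2, -0.0, -0.1]
grip_width: -0.0
```

```bash
python3 tip.py; python3 chk.py s4.png|tail -1
```

```text
[0.48652122 0.17551541 0.01263542] [-0.15501729 -0.00871314 -0.05318063]
273 lowest z [0.0431 0.0449 0.0461 0.0472 0.048  0.048  0.0482 0.0484 0.0488 0.0492
 0.0493 0.0493]
u range -0.014801308037121973 0.011911870325421656 n -0.0102849789797701 0.00815858000463484
8.45 [0.48650139 0.17553502 0.01264321] [ 1.0993484  -0.55910805 -0.40529852]
```

View pics/s4.png

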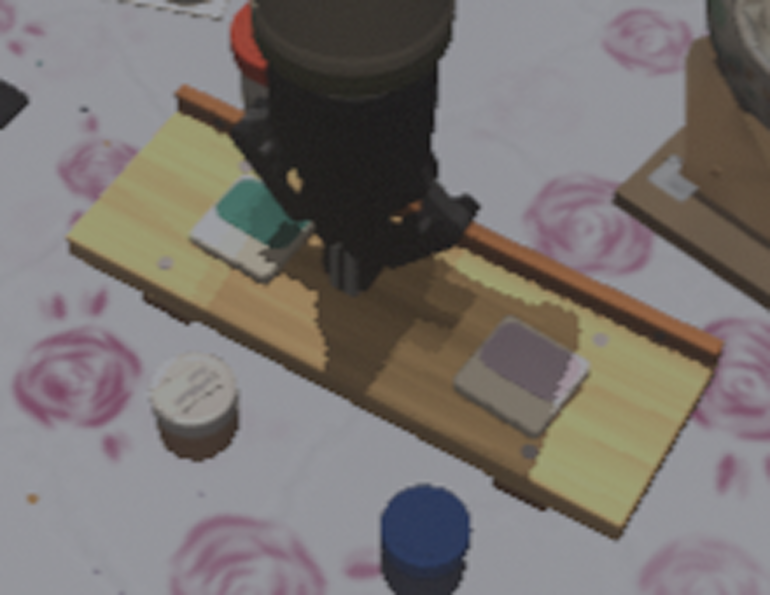

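The tip now sits about 4 mm above the board with no contact force. I'll push part of the way.

Call:
{"fn": "servo_tool", "kwargs": {"increments": "-1 4 0 0 0 0 0;-2 8 0 0 0 0 0;-2 12 0 0 0 0 0;-3 16 0 0 0 0 0;-4 20 0 0 0 0 0;-5 24 0 0 0 0 0;-5 28 0 0 0 0 0;-6 32 0 0 0 0 0;-7 36 0 0 0 0 0;-8 40 0 0 0 0 0;-9 44 0 0 0 0 0;-9 48 0 0 0 0 0;-10 51 0 0 0 0 0;-11 53 0 0 0 0 0;-11 54 0 0 0 0 0;-11 54 0 0 0 0 0"}}

```text
time_s: 9.78
ee_pos: [0.4754, 0.2298, 0.0127]
tcp_rot: [-3.141, -0.0, 1.765]
ft_force: [0.1, -1.1, -0.5]
grip_width: -0.0
```

```bash
python3 chk.py s5.png
```

```text
mark 0.7 [0.4457 0.4359 0.0008]
scene tile_teal 0.82 ctr [464. 259.] size [39.8 49.7] ang 12.0 along 0.1068 n -0.0095
   mark 0.82 [4.493e-01 4.342e-01 2.000e-04]
   mark 0.6 [0.4715 0.2596 0.0388]
top tile_purple 0.82 ctr [499.3  74.5] size [50.2 47.1] ang 6.5 along -0.081 n -0.0105
   mark 0.91 [0.4996 0.0796 0.0411]
scene tile_purple 0.74 ctr [500.9  76.1] size [51.2 51.1] ang 5.3 along -0.0797 n -0.0087
   mark 0.58 [0.4981 0.0702 0.0376]
   mark 0.54 [0.5251 0.0017 0.0417]
ledge_left_end [(0.57, array([0.4654, 0.3146, 0.0401]))]
ledge_left_end [(0.67, array([0.4613, 0.3129, 0.0419]))]
ledge_right_end [(0.73, array([0.5241, 0.0017, 0.0369]))]
ledge_right_end [(0.75, array([0.5248, 0.0048, 0.0424]))]
10.5833 [0.47553492 0.2295409  0.01267743] [ 0.82807397 -0.11596123  1.26756809]
```

View pics/s5.png

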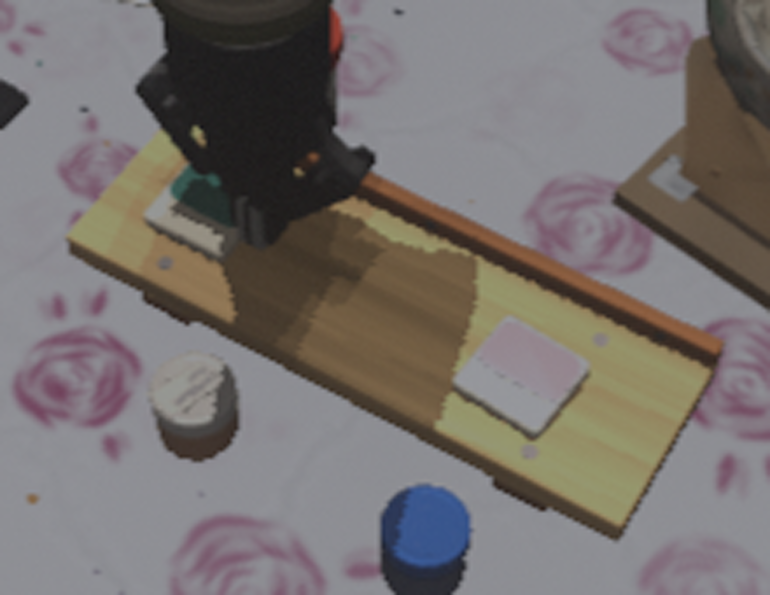

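It works: the teal tile now rides ahead of the finger at along ≈ 0.107, against a target of about 0.152. Next push is 40 mm, then a check.

Call:
{"fn": "servo_tool", "kwargs": {"increments": "-1 3 0 0 0 0 0;-1 7 0 0 0 0 0;-2 11 0 0 0 0 0;-3 15 0 0 0 0 0;-4 19 0 0 0 0 0;-5 23 0 0 0 0 0;-5 27 0 0 0 0 0;-6 31 0 0 0 0 0;-7 34 0 0 0 0 0;-7 37 0 0 0 0 0;-8 38 0 0 0 0 0;-8 39 0 0 0 0 0;-8 39 0 0 0 0 0"}}

```text
time_s: 11.67
ee_pos: [0.4675, 0.2687, 0.0127]
tcp_rot: [-3.142, -0.0, 1.765]
ft_force: [-0.5, -0.9, 0.2]
grip_width: 0.0001
```

```bash
python3 chk.py s6.png | grep -A3 -E "teal|left|^1"
```

```text
scene tile_teal 0.84 ctr [458.2 298.8] size [42.8 50.7] ang 11.5 along 0.147 n -0.0075
   mark 0.93 [0.4603 0.2994 0.0372]
   mark 0.71 [0.4482 0.435  0.0016]
top tile_purple 0.6 ctr [499.3  76.1] size [50.4 50.2] ang 5.9 along -0.0795 n -0.0102
--
ledge_left_end []
ledge_left_end [(0.94, array([0.4627, 0.3119, 0.0409]))]
ledge_right_end [(0.56, array([0.524 , 0.0024, 0.0383]))]
ledge_right_end [(0.56, array([0.5265, 0.0028, 0.0395]))]
12.4667 [0.46751708 0.26850998 0.01264834] [ 0.03384526 -0.18154466 -0.0064726 ]
```

View pics/s6.png

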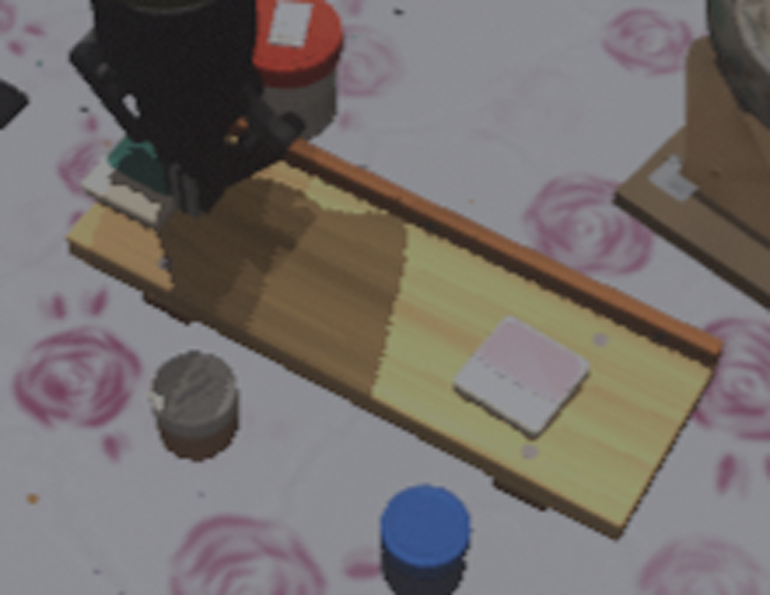

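Call:
{"fn": "servo_tool", "kwargs": {"increments": "0 2 0 0 0 0 0;-1 4 0 0 0 0 0;-1 4 0 0 0 0 0;-1 4 0 0 0 0 0;1 -3 0 0 0 0 0;2 -13 0 0 0 0 0;4 -23 0 0 0 0 0;6 -33 20 0 0 0 0;8 -45 20 0 0 0 0;12 -70 20 0 0 0 0;16 -95 20 0 0 0 0;20 -120 20 0 0 0 0;21 -134 20 0 0 0 0;21 -134 20 0 0 0 0;21 -134 20 0 0 0 0"}}

```text
time_s: 13.72
ee_pos: [0.4888, 0.1326, 0.0327]
tcp_rot: [3.141, 0.0, 1.762]
ft_force: [-0.9, 0.9, -0.2]
grip_width: 0.0003
```

```bash
python3 chk.py s7.png; python3 tip.py
```

```text
top tile_teal 0.71 ctr [489.4 239.1] size [ 84.3 158.8] ang 11.2 along 0.0824 n 0.0115
   mark 0.92 [0.4637 0.3069 0.0421]
   mark 0.67 [4.467e-01 4.356e-01 4.000e-04]
scene tile_teal 0.63 ctr [461.  303.2] size [51.1 51.3] ang 10.8 along 0.1508 n -0.004
   mark 0.93 [0.4611 0.3033 0.0398]
   mark 0.72 [0.4487 0.4383 0.0018]
top tile_purple 0.24 ctr [503.6 244.2] size [ 53.3 153.9] ang 11.3 along 0.0847 n 0.0265
scene tile_purple 0.82 ctr [500.5  75.9] size [52.5 50.6] ang 6.0 along -0.0799 n -0.0091
   mark 0.61 [0.4998 0.0736 0.0408]
ledge_left_end [(0.88, array([0.4647, 0.3138, 0.0396]))]
ledge_left_end [(0.78, array([0.4642, 0.3114, 0.0443]))]
ledge_right_end []
ledge_right_end [(0.95, array([0.5269, 0.0026, 0.0412]))]
14.5167 [0.48852808 0.13455552 0.03266551] [-0.24411227 -0.95613875  0.13780623]
[0.48852808 0.13455552 0.03266551] [-0.24411227 -0.95613875  0.13780623]
170 lowest z [0.0633 0.0642 0.0651 0.0654 0.0668 0.0668 0.0671 0.0677 0.069  0.0691
 0.0695 0.07  ]
u range -0.014509210734490786 0.01313090370625752 n -0.01063565250116854 0.006321138506330692
```

View pics/s7.png

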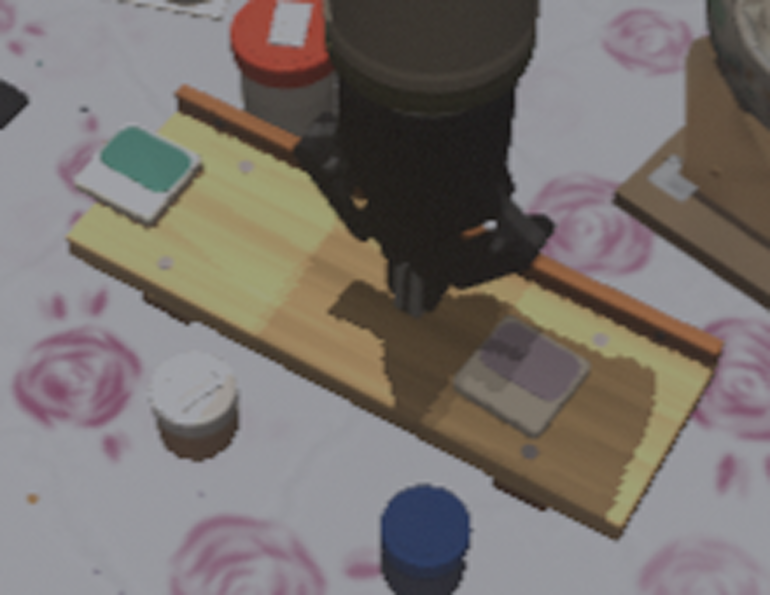

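The teal tile lies flat with about 16 mm past the left end, and jar and pot have not moved. Now the purple tile.

Call:
{"fn": "servo_tool", "kwargs": {"increments": "0 0 -8 0 0 0 0;0 0 -15 0 0 0 0;0 0 -19 0 0 0 0;0 0 -20 0 0 0 0;1 -6 -20 0 0 0 0;2 -12 -20 0 0 0 0;3 -18 -20 0 0 0 0;4 -22 -20 0 0 0 0;5 -26 -20 0 0 0 0;6 -30 -20 0 0 0 0;7 -34 -20 0 0 0 0;7 -38 -20 0 0 0 0;8 -42 -20 0 0 0 0;9 -46 -20 0 0 0 0;10 -50 -20 0 0 0 0;11 -54 -20 0 0 0 0;12 -58 -20 0 0 0 0;12 -61 -20 0 0 0 0;12 -62 -20 0 0 0 0;12 -62 -20 0 0 0 0"}}

```text
time_s: 16.23
ee_pos: [0.5005, 0.0721, 0.0127]
tcp_rot: [-3.141, 0.0, 1.764]
ft_force: [0.1, 0.6, 0.1]
grip_width: -0.0002
```

```bash
python3 chk.py s8.png
```

```text
top tile_teal 0.85 ctr [459.4 303.9] size [50.  49.8] ang 11.0 along 0.1518 n -0.0054
top tile_teal 0.7 ctr [406.8  57.6] size [37.4 39.4] ang 85.9 along -0.0797 n -0.1045
   mark 0.83 [0.4592 0.3055 0.0431]
   mark 0.68 [0.4453 0.435  0.0008]
scene tile_teal 0.71 ctr [460.9 303.3] size [51.6 52.2] ang 11.3 along 0.1509 n -0.004
   mark 0.68 [0.4596 0.3044 0.0372]
   mark 0.63 [0.4482 0.4345 0.0011]
   mark 0.57 [0.5121 0.0454 0.0394]
scene tile_purple 0.92 ctr [510.   40.4] size [51.  49.9] ang 10.6 along -0.1165 n -0.0066
   mark 0.55 [0.5114 0.0386 0.0379]
ledge_left_end [(0.62, array([0.46  , 0.3144, 0.041 ]))]
ledge_left_end [(0.87, array([0.4606, 0.3138, 0.0426]))]
ledge_right_end [(0.56, array([0.5108, 0.0442, 0.0393]))]
ledge_right_end [(0.94, array([0.5255, 0.0035, 0.0439]))]
17.0333 [0.50054606 0.07257256 0.01267715] [-0.17176211  0.09227268  0.62933319]
```

View pics/s8.png

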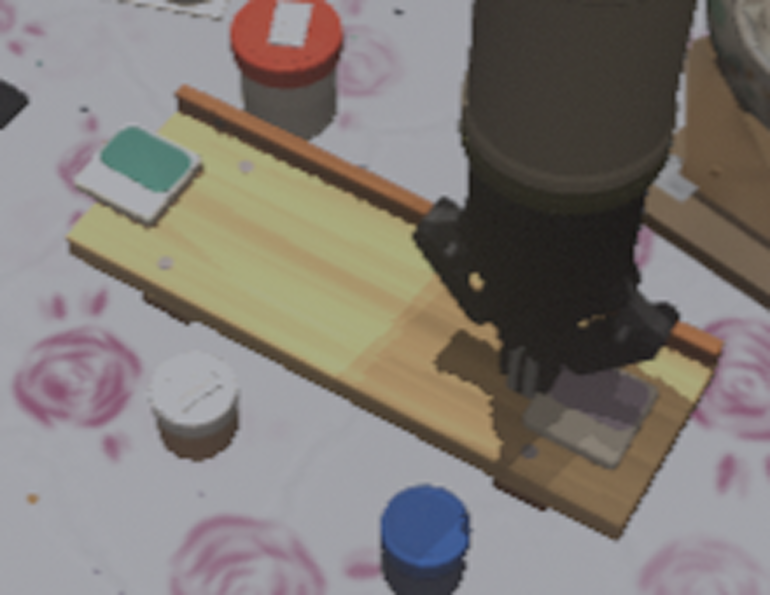

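Call:
{"fn": "servo_tool", "kwargs": {"increments": "1 -3 0 0 0 0 0;1 -7 0 0 0 0 0;2 -11 0 0 0 0 0;3 -15 0 0 0 0 0;4 -19 0 0 0 0 0;5 -23 0 0 0 0 0;5 -26 0 0 0 0 0;6 -28 0 0 0 0 0;6 -29 0 0 0 0 0;6 -29 0 0 0 0 0"}}

```text
time_s: 17.87
ee_pos: [0.5066, 0.0433, 0.0127]
tcp_rot: [-3.142, 0.0, 1.765]
ft_force: [0.5, 0.3, 0.4]
grip_width: 0.0002
```

```bash
cat > end.py <<'E'
from h import *
f=frame('scene');P=cloud(f);d=P[...,:2]-[.494,.156]
a=d@np.array([-.193,.981]);n=d@np.array([.981,.193]);z=P[...,2]
b=(z>.036)&(z<.0435)&(f['z_map']>0)
for lo in np.arange(-.05,.045,.01):
    k=b&(n>lo)&(n<lo+.01)&(abs(a)<.19); t=(z>.0455)&(z<.053)&(n>lo)&(n<lo+.01)&(abs(a)<.2)&(f['z_map']>0)
    print(lo.round(3),'board',np.percentile(a[k],[.5,99.5]).round(4),'tileL',(np.percentile(a[t&(a>.1)],[2,98]).round(4) if (t&(a>.1)).sum()>5 else ''),'tileR',(np.percentile(a[t&(a<-.1)],[2,98]).round(4) if (t&(a<-.1)).sum()>5 else ''))
E
python3 end.py; python3 chk.py s9.png|grep -A1 scene
```

```text
-0.05 board [-0.1563  0.1602] tileL  tileR 
-0.04 board [-0.1563  0.1591] tileL  tileR [-0.1694 -0.1225]
-0.03 board [-0.1552  0.1641] tileL [0.1269 0.173 ] tileR [-0.1693 -0.122 ]
-0.02 board [-0.117   0.1266] tileL [0.1267 0.174 ] tileR [-0.1685 -0.1044]
-0.01 board [-0.0977  0.1258] tileL [0.1256 0.1753] tileR [-0.1694 -0.1275]
0.0 board [-0.093   0.1267] tileL [0.1268 0.1752] tileR [-0.1695 -0.1273]
0.01 board [-0.0843  0.1273] tileL [0.128  0.1737] tileR [-0.1695 -0.146 ]
0.02 board [-0.1565  0.1586] tileL [0.1345 0.1688] tileR 
0.03 board [-0.0665  0.1607] tileL  tileR 
0.04 board [-0.0233  0.1594] tileL [0.1004 0.162 ] tileR 
scene tile_teal 0.68 ctr [460.9 304.1] size [52.1 51.8] ang 10.8 along 0.1517 n -0.0039
scene tile_teal 0.45 ctr [509.7 175. ] size [289.4  86.3] ang 78.4 along 0.0157 n 0.019
   mark 0.98 [0.4483 0.4334 0.0021]
--
scene tile_purple 0.72 ctr [515.7  11.9] size [52.1 49.4] ang 12.5 along -0.1455 n -0.0065
   mark 0.75 [0.5165 0.0094 0.0405]
```

Purple has about 12 mm out. It needs 4.5 mm more, then I'll back off and rise.

Call:
{"fn": "servo_tool", "kwargs": {"increments": "0.5 -2 0 0 0 0 0;1 -3.5 0 0 0 0 0;1 -4.5 0 0 0 0 0;1 -4.5 0 0 0 0 0;1 -4.5 0 0 0 0 0;0 -1 0 0 0 0 0;-1 5 0 0 0 0 0;-3 15 0 0 0 0 0;-5 25 5 0 0 0 0;-5 25 25 0 0 0 0;-5 25 55 0 0 0 0;-5 25 85 0 0 0 0;-25 45 120 0 0 0 0;-45 75 150 0 0 0 0;-45 105 180 0 0 0 0;-45 105 190 0 0 0 0;-45 105 190 0 0 0 0;-45 105 190 0 0 0 0"}}

```text
time_s: 20.22
ee_pos: [0.4616, 0.1501, 0.2035]
tcp_rot: [3.14, -0.001, 1.768]
ft_force: [-0.1, -0.3, -0.4]
grip_width: 0.0002
```

```bash
python3 end.py; python3 chk.py s10.png|grep -E "scene|top|^[0-9]"
python3 - <<'E'
from h import *
for c in('top','scene'):
    frame(c)
    for n in('jar_blue','jar_amber','pot_red'): print(c,n,[(round(m['conf'],2),np.round(m['at'],3)) for m in manip.mark_of(c,n)[:1]])
E
```

```text
-0.05 board [-0.1564  0.1597] tileL  tileR 
-0.04 board [-0.1686  0.1594] tileL  tileR [-0.1694 -0.1293]
-0.03 board [-0.1611  0.1593] tileL [0.126  0.1735] tileR [-0.1737 -0.1263]
-0.02 board [-0.1224  0.1265] tileL [0.1282 0.1744] tileR [-0.1741 -0.1268]
-0.01 board [-0.1225  0.126 ] tileL [0.1265 0.1746] tileR [-0.1739 -0.1264]
0.0 board [-0.1228  0.1267] tileL [0.1267 0.1735] tileR [-0.1732 -0.1272]
0.01 board [-0.1227  0.1261] tileL [0.1272 0.1735] tileR [-0.1733 -0.1265]
0.02 board [-0.1553  0.1581] tileL [0.1423 0.1693] tileR 
0.03 board [-0.1561  0.1598] tileL  tileR 
0.04 board [-0.1555  0.1591] tileL [0.1011 0.16  ] tileR [-0.1562 -0.102 ]
top tile_teal 0.94 ctr [459.4 303.7] size [50.1 49.8] ang 11.2 along 0.1516 n -0.0055
scene tile_teal 0.84 ctr [460.5 303. ] size [51.2 51.2] ang 12.6 along 0.1507 n -0.0045
scene tile_teal 0.2 ctr [507.7 161.3] size [ 87.7 321.5] ang 10.2 along 0.0025 n 0.0145
scene tile_purple 0.56 ctr [516.5   7.3] size [51.9 48.7] ang 9.4 along -0.1502 n -0.0066
21.0667 [0.46157888 0.14855464 0.20270056] [ 0.48357398 -0.27544588 -0.11038077]
top jar_blue [(0.69, array([ 0.408,  0.052, -0.001]))]
top jar_amber [(0.8, array([ 0.388,  0.189, -0.001]))]
top pot_red [(0.91, array([ 0.569,  0.302, -0.003]))]
scene jar_blue [(0.66, array([0.408, 0.052, 0.   ]))]
scene jar_amber [(0.79, array([0.384, 0.187, 0.   ]))]
scene pot_red [(0.81, array([0.566, 0.302, 0.002]))]
```

View pics/s10.png

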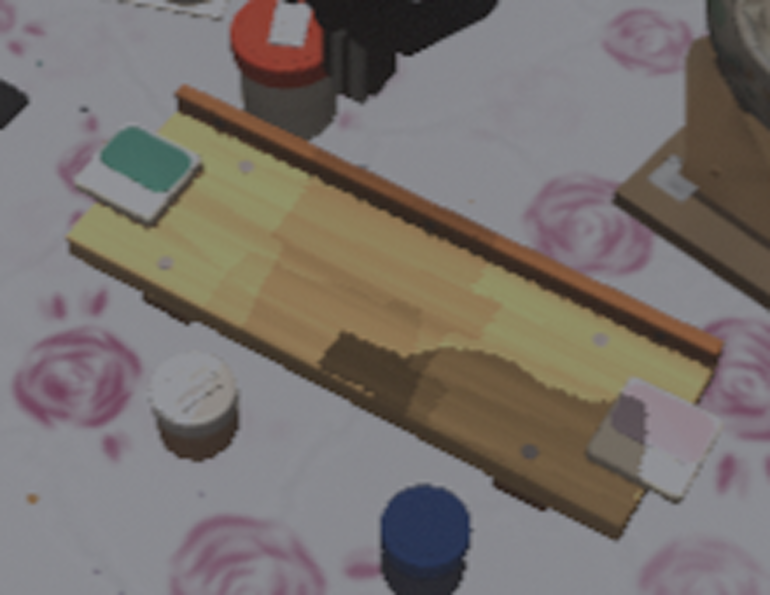

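Both tiles lie flat with about a third out (teal about 15–16 mm, purple about 17 mm). The jars and pot stand where they were, so I'm handing in.

```bash
python3 -c "
from bench import manip; print(manip.close_job())"
```

```text
the job is handed in; nothing more can be done
None
```

I pushed both tiles along the ledge with the shut fingertips, teal to the left end and then purple to the right end, and handed the job in at about 22 s.

- **Tiles:** At the last check both lay flat. Teal stood about 15–16 mm past the left end and purple about 17 mm past the right end; a third is 16.7 mm. The cameras are good to about 2 mm.
- **Other objects:** The two jars and the red-lidded pot measured within a few mm of where they started, which is within the measuring error. I never went near the black look-alike. The arm ended clear of everything, with about 0 N on the wrist.
- **What disagreed:** The reported TCP height was about 30 mm lower than the fingertips seen by the camera. My first pass went over the teal tile without touching it. After that I set the height by the camera.
- **Network errors:** The networks gave a few false finds, such as the black tile reported as teal. I threw these out by their height and by checking the pictures.

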